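# Put the gauges back in their fitted cases

### The job

The measuring work is finished: put each of the four gauges on the bench back into its own fitted wooden case, the one whose recess has its shape and size, so that it lies flat on the felt at the bottom of the recess. They are precision gauges, so lay them down rather than dropping them, and leave the tape roll and the little oil bottle where they stand.

Things in the scene. Friction and masses are not known exactly. Their poses are not given: they have to be found in the camera images.
- ring_large: Large setting ring gauge: bare steel ring lying flat, outside diameter 62, bore 25, height 22 mm. Mass about 0.4 kg. Origin: centre of its underside, z up. Grip it across its outside.
- ring_small: Small setting ring gauge: bare steel ring lying flat, outside diameter 38, bore 12, height 18 mm. Mass about 0.15 kg. Origin: centre of its underside, z up. Grip it across its outside.
- plug_gauge: Double-ended plug gauge lying down, 110 mm long (its x): eight-sided aluminium handle, 18 mm across flats, sides upright, from x = -33 to +23 mm; a steel plug of 16 mm diameter at each end, the longer at +x. About 0.12 kg. Origin: on the underside (18 mm below the top), at mid-length; grip the handle there, across y. May lie either way round in its case.
- micrometer: Digital micrometer lying display up, 18 mm high, 0.27 kg. Grey housing 40 (x) by 50 (y) mm; sleeve and thimble (18 mm diameter) reach x = +72 mm on the line y = +13; grey C-frame reaches x = -59 mm, y from -30 to +23. Origin: centre of the housing's underside, x towards the thimble, z up. Grip the housing there across y (50 mm); both sides are free.
- case_ring_large: Square wooden case 94 x 94 mm with a round recess of 78 mm diameter, for the large ring. Fixed, 20 mm high, lid off; recess 8 mm deep, felt floor 12 mm above the bench, 8 mm clear all round the gauge. Origin: centre of its underside.
- case_ring_small: Square wooden case 70 x 70 mm with a round recess of 54 mm diameter, for the small ring. Fixed, 20 mm high, lid off; recess 8 mm deep, felt floor 12 mm above the bench, 8 mm clear all round the gauge. Origin: centre of its underside.
- case_plug: Long narrow wooden case 142 (x) x 52 (y) mm with a plain oblong recess 126 x 36 mm, for the plug gauge. Fixed, 20 mm high, lid off; recess 8 mm deep, felt floor 12 mm above the bench, 8 mm clear all round the gauge. Origin: centre of its underside; x along its length.
- case_micrometer: Wooden case 162 (x) x 86 (y) mm; stepped recess: wide pocket x -68 to +28, y -39 to +33 mm for frame and housing, narrower one x +28 to +80, y -4 to +33 for the thimble: fits one way round only. Fixed, 20 mm high, lid off; felt floor 12 mm above the bench, recess 8 mm deep, 8 mm clear all round. Origin: underside, where the micrometer's origin comes to lie; axes (yaw) as the micrometer's.
- tape_roll: Bystander, leave alone: roll of red tape lying flat, 72 mm diameter, 24 mm high. Origin: centre of its underside.
- dropper: Bystander, leave alone: little amber oil bottle with a black cap, standing, 34 mm diameter, 65 mm high. Origin: centre of its underside.
Things that resemble listed ones, but are neither listed nor needed, are in the scene too. What is shaped like the case_micrometer but purple or red is not meant.

How it is judged:
At the end, for the whole second after the job is handed in: Each gauge lies in its own case: its origin within 15 mm (seen from above) of the case's origin, its underside 9 to 15 mm above the underside of the case (the felt is at 12 mm, the rim at 20 mm), its own z axis within 0.1 rad of vertical, and at rest (horizontal distance between ring_large and case_ring_large below 0.015 m and z of ring_large in the frame of case_ring_large between 0.009 and 0.015 m and angle between each of ring_large, ring_small, plug_gauge, micrometer's own z axis and vertical below 0.1 rad and linear speed of each of ring_large, ring_small, plug_gauge, micrometer below 0.02 m/s and angular speed of each of ring_large, ring_small, plug_gauge, micrometer below 0.2 rad/s and horizontal distance between ring_small and case_ring_small below 0.015 m and z of ring_small in the frame of case_ring_small between 0.009 and 0.015 m and horizontal distance between plug_gauge and case_plug below 0.015 m and z of plug_gauge in the frame of case_plug between 0.009 and 0.015 m and horizontal distance between micrometer and case_micrometer below 0.015 m and z of micrometer in the frame of case_micrometer between 0.009 and 0.015 m); the robot touches nothing.
It fails at once if a gauge is dropped or flung: out of the fingers it moves faster than 0.7 m/s (a fall of more than about 25 mm) ((contact force between the fingers and ring_large below 0.05 N and linear speed of ring_large above 0.7 m/s) or (contact force between the fingers and ring_small below 0.05 N and linear speed of ring_small above 0.7 m/s) or (contact force between the fingers and plug_gauge below 0.05 N and linear speed of plug_gauge above 0.7 m/s) or (contact force between the fingers and micrometer below 0.05 N and linear speed of micrometer above 0.7 m/s)).
It fails at once if the tape roll is pushed more than 20 mm from its place (distance of tape_roll from where it was at the start of the episode above 0.02 m).
It fails at once if the dropper is pushed more than 20 mm from its place (distance of dropper from where it was at the start of the episode above 0.02 m).
It also fails if it takes over 115 s, if anything falls off the work surface, if the arm or the gripper's body presses on something with over 40 N, if the wrist force passes 120 N, or if a joint passes its speed limit or range.

### The arm

A 7-joint arm with a two-finger parallel gripper is mounted at the origin on the work surface. World frame = base frame: x ahead of the robot, y to its left, z up, the work surface at z = 0. Lengths are in m, angles in rad, forces in N, time in s.
With the tool pointing down it reaches from about 0.4 to 0.85 m from the base axis. Payload 10.4 kg.
Tool frame: the origin (TCP) lies at the very end of the fingers, on their centre line; the grasp point (between the pads) lies 19 mm behind it; z points along the fingers, y is the line along which they close (so a half turn about z gives the same grasp; the last joint's range is limited). The gripper opens to 85 mm and grips with 20 to 120 N. Pads are 22 mm wide; open, the fingers measure 114 mm over their backs; the gripper's body (76 mm by 85 mm) begins 54 mm behind the grasp point. The pads swing forward as they close: fully open they stand 13 mm farther back than shut.
Start: joints at [1.142, 0.332, -0.065, 1.46, 0.022, 1.35, -0.088], TCP at [0.247, -0.574, 0.231] pointing down, gripper open.
Joint ranges: [-2.6, 2.6], [-0.5, 2.12], [-1.47, 1.34], [0.16, 2.42], [-1.27, 4.41], [0.06, 2.06], [-2.6, 2.6]. Speed limits (rad/s): [2.22, 2.22, 2.79, 2.79, 3.14, 3.14, 3.14].

### API

Orientations are given as a unit quaternion [x, y, z, w].
In Python, from workcell import manip, vision, order gives the robot as it stands. The module is installed in compiled form; this text tells all that it offers.
- The arm moves only by the tool move_arm, never from a script. Its argument "motion" is a list of rows, each a list of 3 entries, a list of its own where there are three numbers: the shift along the tool's x, y, z scaled (see below), then the turn, a rotation vector about the tool's x, y, z scaled (see below), then the opening, from -1 (shut) to 1 (fully open). In form: [[[dx, dy, dz], [wx, wy, wz], hand], ...]. A call has 1 to 12 rows; each row shifts and turns the commanded pose from where the row before left it, along the tool's axes as they then stand; what a row does not reach is not made up. The controller multiplies each number of a shift by 0.75 m and each number of a turn by pi/4 rad. A row lasts 1/10 s, in which the tool goes at most 50 mm and 8.59 degrees, less where a joint would pass 70% of its speed; a pose out of reach is approached as far as the arm can. A call with a number of a shift or a turn outside -1 to 1 is refused whole. A call with a gripper value outside its range is refused whole. The fingers move at their own pace and stop on an object; "newtons" is the grip in N (left out, the last holds). Time passes only in rows, so rows that do not move let the fingers close. It gives the time, the measured TCP pose, the force, the opening and the grip force at its end, in the units of the state.
- manip.get_obs(): the state, without advancing time (a new reading comes with each control period).
- vision.camera(name): name is "side" or "top"; returns a dict with "pixels" (420x560x3 uint8, red, green, blue), "fx", "fy", "cx", "cy" (pixels), "R" (3x3) and "t" (3): a world point X has camera coordinates R X + t. Camera axes: x right, y down, z forward; pixel columns grow to the right and rows downward; lengths in m; the calibration is good to about 2 mm. A picture is of the moment at which its call begins. There is no depth.
- order.hand_in(): hands the job in; it is judged then, once.
The state is a dict: "clock": time; "joint_pos": joint angles; "joint_velocities": joint speeds; "tau": joint torques, N m; "position": TCP position; "ee_rot": TCP orientation; "ft_force": force on the tool from outside, world axes, zero at the start; "torque": the same for the moment, N m; "grip_width": opening from 0.0 (shut) to 1.0 (fully open); "grasp_force": force on a finger pad.
Only numpy, scipy, OpenCV 4.12 (cv2) and the standard library are available. Lean on these libraries where they do the work, as an engineer would, in place of code of your own. Each camera call takes 0.05 s, during which the arm holds its last target. There are 200 camera calls.

## Working session

There is one attempt and no reset: what is moved stays moved. The work goes in short steps, Python scripts to look and compute and a tool call to move; the robot and the scene stay as the last step left them, time stands still between calls to the robot, and variables do not carry over. Pictures are saved under pics/ and viewed, at most 17 in all, crops included, and the job is handed in when it is done.

Besides the shell and the picture viewer there is one more tool, called after "Request:" in YAML: its name, and indented under it one key for each argument. move_arm: Moves the arm, as the interface text tells. Its arguments: {"type":"object","properties":{"motion":{"type":"array"},"newtons":{"type":"number"}},"required":["motion"]}

```bash
mkdir -p pics; python3 - <<'E'
from workcell import manip, vision
import cv2,pickle
for n in("top","side"):
    c=vision.camera(n); cv2.imwrite(f"pics/{n}0.png",c["pixels"][:,:,::-1]); pickle.dump(c,open(n+"0.pkl","wb"))
    print(n,c["fx"],c["cx"],c["cy"],c["R"],c["t"])
print(manip.get_obs())
E
```

```text
top 464.33701509963186 280.707736056574 210.45298804598627 [[-0.01932609 -0.99973466  0.01253467]
 [-0.99647088  0.01823571 -0.08193435]
 [ 0.08168403 -0.0140739  -0.9965589 ]] [-0.08226466  0.56846256  1.34897859]
side 530.1740774654252 275.5616167515718 211.78971168459847 [[-0.8145492  -0.57978318 -0.01900162]
 [-0.29027919  0.4357416  -0.85197843]
 [ 0.50224256 -0.68846258 -0.52323196]] [0.38789342 0.22413057 1.11310842]
{'clock': 0.1, 'joint_pos': array([ 1.14238283,  0.33283073, -0.06468999,  1.46080062,  0.02160199,
        1.34988604, -0.08849074]), 'joint_velocities': array([ 2.13969651e-04, -1.26651944e-03,  5.06601666e-05, -3.76391389e-03,
        2.44377887e-05,  1.25551405e-03, -1.00325013e-03]), 'tau': array([ 1.51176966e-03, -6.26750779e+01,  4.92741633e-02, -3.92429852e+01,
        1.62235141e-02,  7.03603146e-03, -1.21161023e-06]), 'position': array([ 0.2466008 , -0.57395999,  0.23060876]), 'ee_rot': array([ 9.79482932e-01,  2.01526198e-01, -1.51923181e-04, -5.95619128e-04]), 'ft_force': array([ 0.15825826, -0.43466472,  0.10772891]), 'torque': array([-0.02139039,  0.03600343,  0.07021804]), 'grasp_force': 0.0, 'grip_width': 1.001202055150386}
```

View pics/top0.png

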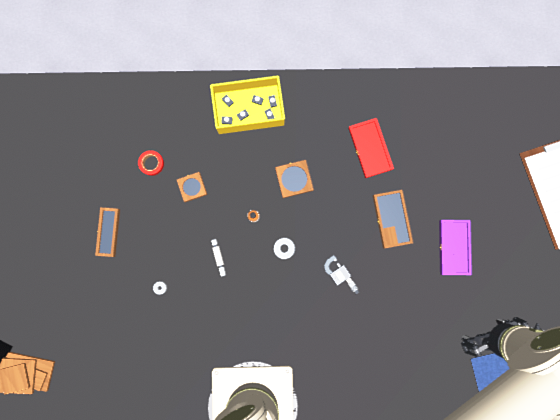

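View pics/side0.png

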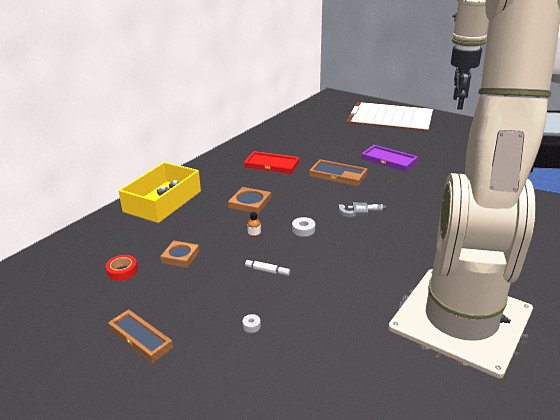

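The top view shows (x up, y left) the large ring at (284,248), small ring at (159,288), plug at (218,258) and micrometer at (341,275). The cases are plug (106,232), small ring (191,187), large ring (294,179) and micrometer (394,219). The tape is at (150,162) and the dropper at (253,216). I'll segment and measure these.

```bash
cat > h.py <<'E'
import numpy as np,cv2,pickle
def load(n): return pickle.load(open(n,"rb"))
def w(c,u,v,z):
    d=c["R"].T@np.array([(u-c["cx"])/c["fx"],(v-c["cy"])/c["fy"],1.]); o=-c["R"].T@c["t"]
    return o+d*(z-o[2])/d[2]
def px(c,X):
    p=c["R"]@np.asarray(X)+c["t"]; return p[0]/p[2]*c["fx"]+c["cx"],p[1]/p[2]*c["fy"]+c["cy"]
E
python3 - <<'E'
from h import *
c=load("top0.pkl"); im=c["pixels"]; print("cam",-c["R"].T@c["t"])
hsv=cv2.cvtColor(im,cv2.COLOR_RGB2HSV)
ms={"grey":((hsv[...,2]>95)&(hsv[...,1]<60)),"wood":(hsv[...,2]>90)&(hsv[...,1]>110)&(hsv[...,0]>5)&(hsv[...,0]<20)}
for n,m in ms.items():
    m=m.astype(np.uint8)
    m[:150 if n=="grey" else 100]=0; m[320:]=0; m[:,430:]=0
    for k in cv2.findContours(m,cv2.RETR_EXTERNAL,cv2.CHAIN_APPROX_NONE)[0]:
        if cv2.contourArea(k)<60: continue
        z=.018 if n=="grey" else .02
        P=np.array([w(c,*p,z)[:2] for p in k[:,0].astype(float)],np.float32)*1000
        M=cv2.moments(P[:,None]); r=cv2.minAreaRect(P)
        print(n,np.round(k[:,0].mean(0)),"cen",np.round([M["m10"]/M["m00"],M["m01"]/M["m00"]],1),"rect",np.round(r[0],1),np.round(r[1],1),round(r[2],1))
a=cv2.resize(im[235:305,300:400],None,fx=4,fy=4,interpolation=2);b=cv2.resize(im[180:250,360:425],None,fx=4,fy=4,interpolation=2)
e=cv2.resize(im[230:285,195:240],(230,280),interpolation=2)[:,:130]
cv2.imwrite("pics/crop.png",np.hstack([a,b,e])[:,:,::-1])
E
```

```text
cam [ 0.45467652 -0.07362376  1.3919444 ]
grey [137. 226.] cen [500.5  -1. ] rect [504.   62.9] [1202.2  501.4] 88.8
wood [252. 215.] cen [554.3  -9.3] rect [555.2  -9.2] [26.6 29.7] 89.1
wood [107. 232.] cen [514.  418.3] rect [514.2 418.7] [ 59.  141.9] 84.8
wood [392. 219.] cen [ 537.  -424.4] rect [ 537.  -424.2] [161.8  89.6] 9.3
wood [191. 187.] cen [643.3 170.5] rect [643.8 170.7] [73.2 71.1] 17.9
wood [294. 178.] cen [ 662.2 -134. ] rect [ 662.7 -134.1] [96.4 94.4] 12.8
```

View pics/crop.png

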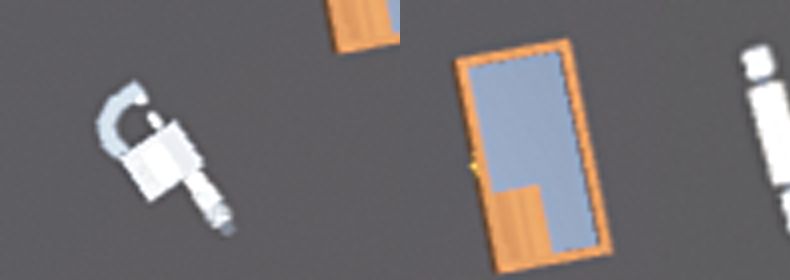

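```bash
python3 - <<'E'
from h import *
c=load("top0.pkl"); im=c["pixels"]; S=6
hsv=cv2.cvtColor(im,cv2.COLOR_RGB2HSV)
big=cv2.resize(hsv[...,2],None,fx=S,fy=S,interpolation=cv2.INTER_CUBIC)
def f(u,v): return ((u+.5)/S-.5,(v+.5)/S-.5)
for n,(x0,y0,x1,y1),z,op in[("RL",(265,230,305,268),.022,0),("RS",(145,275,175,300),.018,0),("plug",(200,232,235,285),.014,0),("mic",(315,250,365,298),.012,0),("housing",(315,250,365,298),.018,50)]:
    m=np.zeros_like(big); m[y0*S:y1*S,x0*S:x1*S]=(big[y0*S:y1*S,x0*S:x1*S]>160)
    if op: m=cv2.morphologyEx(m,cv2.MORPH_OPEN,cv2.getStructuringElement(cv2.MORPH_ELLIPSE,(op,op)))
    k=max(cv2.findContours(m,cv2.RETR_EXTERNAL,cv2.CHAIN_APPROX_NONE)[0],key=cv2.contourArea) if op else np.concatenate([q for q in cv2.findContours(m,cv2.RETR_EXTERNAL,cv2.CHAIN_APPROX_NONE)[0] if cv2.contourArea(q)>100])
    P=np.array([w(c,*f(*p),z)[:2] for p in k[:,0].astype(float)],np.float32)*1000
    M=cv2.moments(P[:,None]) ; r=cv2.minAreaRect(P)
    print(n,"cen",np.round([M["m10"]/M["m00"],M["m01"]/M["m00"]],1),"rect",np.round(r[0],1),np.round(r[1],1),round(r[2],1),"circ",np.round(cv2.minEnclosingCircle(P)[0],1))
    if n=="mic":
        for ang in range(190,245,3):
            a=np.radians(ang);ux=np.array([np.cos(a),np.sin(a)]);uy=np.array([-np.sin(a),np.cos(a)])
            X=P@ux;Y=P@uy;print(ang,np.round([np.ptp(X),np.ptp(Y)],1),np.round(ux*(X.max()-72)+uy*(Y.max()-25),1),np.round(ux*(X.min()+59)+uy*(Y.min()+30),1))
E
```

```text
RL cen [ 456. -100.] rect [456.3 -99.8] [63. 63.] 43.9 circ [456.  -99.9]
RS cen [347.9 266. ] rect [347.9 266.2] [39.1 38.9] 44.3 circ [347.9 265.9]
plug cen [433.1  94.7] rect [432.6  94.6] [112.5  21.8] 14.8 circ [433.   93.2]
mic cen [ 377.1 -263.4] rect [ 372.1 -266.5] [125.6  53.7] 39.2 circ [ 375.5 -270.6]
190 [116.9  83.5] [ 392.7 -278.2] [ 373.9 -252.6]
193 [118.9  79.4] [ 391.3 -275.1] [ 374. -254.]
196 [120.7  75.5] [ 389.7 -272.1] [ 374.1 -255.3]
199 [122.   71.6] [ 388.  -269.2] [ 374.1 -256.4]
202 [123.1  67.5] [ 386.1 -266.4] [ 374.1 -257.7]
205 [123.8  63.2] [ 384.2 -263.6] [ 374.2 -259.2]
208 [124.4  60.3] [ 382.6 -262.3] [ 374.3 -260.8]
211 [124.6  58. ] [ 381.5 -261.7] [ 374.4 -262.5]
214 [124.9  55.9] [ 380.6 -261.4] [ 375.1 -264.1]
217 [125.4  54.6] [ 380.4 -261.7] [ 376.2 -265.5]
220 [125.6  54.1] [ 380.4 -262.2] [ 376.9 -266.3]
223 [125.7  55.4] [ 380.5 -262.5] [ 376.3 -265.9]
226 [125.6  57.9] [ 381.6 -263.6] [ 375.7 -265.5]
229 [125.2  61.3] [ 383.6 -265. ] [ 375.  -265.3]
232 [124.4  64.4] [ 385.8 -265.9] [ 374.3 -265.3]
235 [123.3  67.4] [ 388.1 -266.4] [ 373.5 -265.7]
238 [121.9  70.2] [ 390.5 -266.5] [ 372.8 -266.2]
241 [120.3  72.7] [ 393.  -266.1] [ 372.2 -266.9]
244 [119.   75.2] [ 395.3 -265.4] [ 372.  -267.3]
housing cen [ 374.3 -264.8] rect [ 373.2 -264.8] [43.9 50.4] 33.2 circ [ 373.6 -265. ]
```

```bash
cat > plan.py <<'E'
import sys,numpy as np
from scipy.spatial.transform import Rotation as Ro
from workcell import manip
# usage: plan.py x y z yawY(deg, direction of tool y; 'k' keep) n   (mm)
def plan(x,y,z,yaw,n):
    o=manip.get_obs(); R0=Ro.from_quat(o["ee_rot"]); p=o["position"]
    cy=np.degrees(np.arctan2(*R0.as_matrix()[[1,0],1]))
    a=np.radians(cy if yaw=='k' else float(yaw)); ty=np.array([np.cos(a),np.sin(a),0]); tz=np.array([0,0,-1.])
    Rt=Ro.from_matrix(np.c_[np.cross(ty,tz),ty,tz])
    rv=(R0.inv()*Rt).as_rotvec()/n
    A=sum((R0*Ro.from_rotvec(rv*k)).as_matrix() for k in range(n))
    s=np.linalg.solve(A,np.array([x,y,z])/1000-p)
    print("t",o["clock"],"p",np.round(p*1000,1),"yawY",round(cy,1),"F",np.round(o["ft_force"],1),"w",round(o["grip_width"],3),"g",round(o["grasp_force"],1),"j",np.round(o["joint_pos"],2))
    print("n",n,"shift",np.round(s/.75,4),"turn",np.round(rv/(np.pi/4),4),"mm/row",round(np.linalg.norm(s)*1000,1),"deg/row",round(np.degrees(np.linalg.norm(rv)),1))
v=sys.argv[1:]; plan(*map(float,v[:3]),v[3],int(v[4]))
E
python3 - <<'E'
# check models in both pictures
from h import *
out=[]
for n in("top","side"):
    c=load(n+"0.pkl"); im=c["pixels"][:,:,::-1].copy(); im=cv2.resize(im,None,fx=3,fy=3,interpolation=2)
    def poly(pts,o,yaw,z,col):
        a=np.radians(yaw);R=np.array([[np.cos(a),-np.sin(a)],[np.sin(a),np.cos(a)]])
        q=[px(c,[*(R@np.array(p)+o)/1000,z/1000]) for p in pts]
        cv2.polylines(im,[np.int32((np.array(q)+.5)*3)],True,col,1)
    rc=lambda a,b,d,e:[(a,d),(b,d),(b,e),(a,e)]
    ci=lambda r:[(r*np.cos(t),r*np.sin(t)) for t in np.linspace(0,6.28,40)]
    M=[375.5,-265]
    poly(rc(-20,20,-25,25),M,217,18,(0,0,255));poly(rc(20,72,4,22),M,217,9,(0,0,255));poly(rc(-59,-20,-30,23),M,217,9,(0,255,0))
    C=[544,-428];poly(rc(-68,28,-39,33),C,189.3,20,(0,0,255));poly(rc(28,80,-4,33),C,189.3,20,(0,0,255))
    poly(rc(-55,55,-9,9),[432.6,94.6],14.8,9,(0,0,255));poly(rc(-63,63,-18,18),[514.5,422],-5.2,20,(0,0,255))
    poly(ci(31),[456,-100],0,22,(0,0,255));poly(ci(39),[664,-134.5],0,20,(0,0,255))
    poly(ci(19),[348,266],0,18,(0,0,255));poly(ci(27),[644.5,171.5],0,20,(0,0,255))
    if n=="top": t=im[460:920,:]; t=np.hstack([t[:,240:760],t[:,760:1300]])
    else: t=im[420:1100,300:1220]
    cv2.imwrite(f"pics/ov_{n}.png",cv2.resize(t,None,fx=min(1,800/t.shape[1]),fy=min(1,800/t.shape[1]),interpolation=cv2.INTER_AREA))
E
python3 plan.py 456 -100 120 -13 12
```

```text
t 0.1 p [ 246.6 -574.   230.6] yawY -66.7 F [ 0.2 -0.4  0.1] w 1.001 g 0.0 j [ 1.14  0.33 -0.06  1.46  0.02  1.35 -0.09]
n 12 shift [ 0.0567 -0.0187  0.0123] turn [-0.0001 -0.0001 -0.0995] mm/row 45.7 deg/row 4.5
```

View pics/ov_top.png

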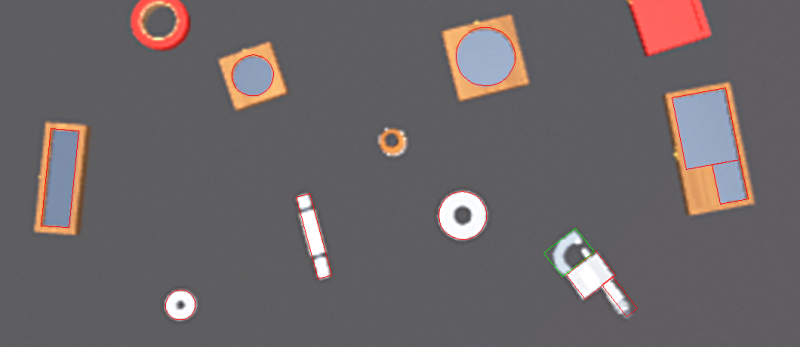

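View pics/ov_side.png

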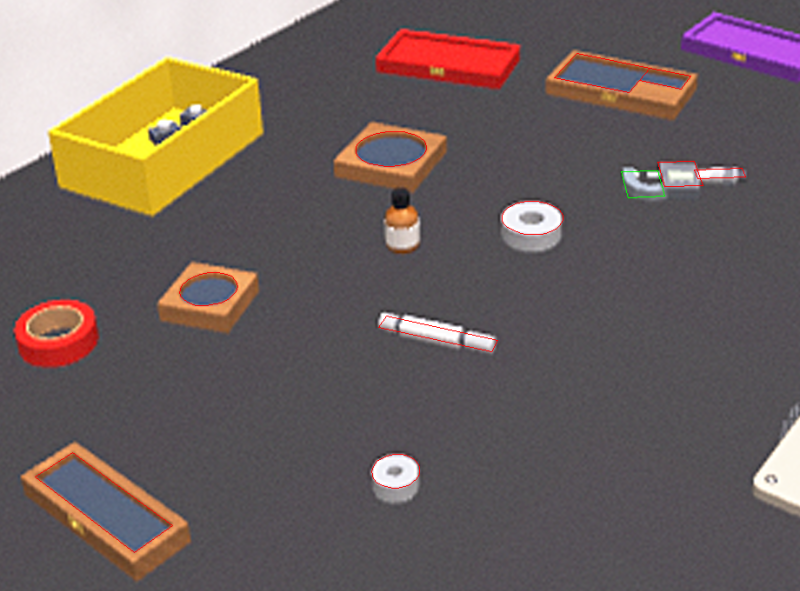

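The model overlays match all four gauges and four cases in both views to within about 1–2 px. I'll move to above the large ring.

Request:
move_arm:
  motion:
    - [[0.0567, -0.0187, 0.0123], [0, 0, -0.0995], 1]
    - [[0.0567, -0.0187, 0.0123], [0, 0, -0.0995], 1]
    - [[0.0567, -0.0187, 0.0123], [0, 0, -0.0995], 1]
    - [[0.0567, -0.0187, 0.0123], [0, 0, -0.0995], 1]
    - [[0.0567, -0.0187, 0.0123], [0, 0, -0.0995], 1]
    - [[0.0567, -0.0187, 0.0123], [0, 0, -0.0995], 1]
    - [[0.0567, -0.0187, 0.0123], [0, 0, -0.0995], 1]
    - [[0.0567, -0.0187, 0.0123], [0, 0, -0.0995], 1]
    - [[0.0567, -0.0187, 0.0123], [0, 0, -0.0995], 1]
    - [[0.0567, -0.0187, 0.0123], [0, 0, -0.0995], 1]
    - [[0.0567, -0.0187, 0.0123], [0, 0, -0.0995], 1]
    - [[0.0567, -0.0187, 0.0123], [0, 0, -0.0995], 1]
  newtons: 40

```text
clock: 1.3
position: [0.4562, -0.0987, 0.1201]
ee_rot: [0.782, 0.624, 0.0, 0.0]
ft_force: [0.5, -0.4, -0.3]
grip_width: 1.001
grasp_force: 0.0
```

```bash
python3 plan.py 456 -100 7 -13 6
```

```text
t 1.3 p [456.2 -98.7 120.1] yawY -12.8 F [ 0.5 -0.4 -0.3] w 1.001 g 0.0 j [ 0.63  0.12 -0.53  1.98  0.07  1.06 -0.16]
n 6 shift [-0.0003  0.      0.0251] turn [ 0.     -0.      0.0007] mm/row 18.9 deg/row 0.0
```

Request:
move_arm:
  motion:
    - [[0, 0, 0.025], [0, 0, 0], 1]
    - [[0, 0, 0.025], [0, 0, 0], 1]
    - [[0, 0, 0.025], [0, 0, 0], 1]
    - [[0, 0, 0.025], [0, 0, 0], 1]
    - [[0, 0, 0.025], [0, 0, 0], 1]
    - [[0, 0, 0.025], [0, 0, 0], 1]
    - [[0, 0, 0], [0, 0, 0], 1]

```text
clock: 2.0
position: [0.4545, -0.1002, 0.006]
ee_rot: [0.783, 0.622, -0.001, -0.002]
ft_force: [-0.9, 0.7, 0.3]
grip_width: 1.001
grasp_force: 0.0
```

Request:
move_arm:
  motion:
    - [[0, 0, 0], [0, 0, 0], -1]
    - [[0, 0, 0], [0, 0, 0], -1]
    - [[0, 0, 0], [0, 0, 0], -1]
    - [[0, 0, 0], [0, 0, 0], -1]
    - [[0, 0, 0], [0, 0, 0], -1]
    - [[0, 0, 0], [0, 0, 0], -1]
    - [[0, 0, 0], [0, 0, 0], -1]
    - [[0, 0, 0], [0, 0, 0], -1]

```text
clock: 2.8
position: [0.4571, -0.1007, 0.0095]
ee_rot: [0.783, 0.622, 0.0, 0.001]
ft_force: [-2.2, 1.1, 4.7]
grip_width: 0.689
grasp_force: 42.7
```

```bash
python3 - <<'E'
from h import *
from workcell import vision
c=vision.camera("side"); u,v=px(c,[.456,-.1,.03]); u=int(u);v=int(v)
cv2.imwrite("pics/g1.png",cv2.resize(c["pixels"][v-50:v+40,u-60:u+60,::-1],None,fx=5,fy=5,interpolation=2))
E
python3 plan.py 456 -100 100 k 5
```

```text
t 2.85 p [ 457.1 -100.7    9.5] yawY -13.0 F [-2.2  0.5  4.7] w 0.694 g 42.7 j [ 0.58  0.3  -0.51  2.06  0.2   0.83 -0.27]
n 5 shift [ 0.0001 -0.0003 -0.0241] turn [ 0.0005  0.0001 -0.    ] mm/row 18.1 deg/row 0.0
```

View pics/g1.png

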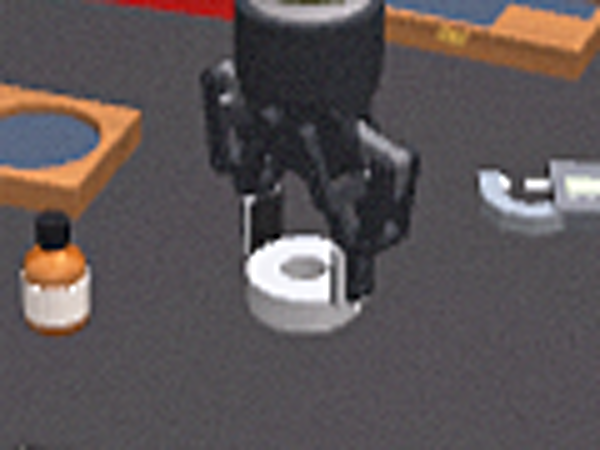

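The large ring sits squarely between both pads. I'll lift it and check how far the fingertips reach down past it.

Request:
move_arm:
  motion:
    - [[0, 0, -0.024], [0, 0, 0], -1]
    - [[0, 0, -0.024], [0, 0, 0], -1]
    - [[0, 0, -0.024], [0, 0, 0], -1]
    - [[0, 0, -0.024], [0, 0, 0], -1]
    - [[0, 0, -0.024], [0, 0, 0], -1]
    - [[0, 0, 0], [0, 0, 0], -1]

```text
clock: 3.45
position: [0.4578, -0.1009, 0.1007]
ee_rot: [0.783, 0.622, 0.001, 0.002]
ft_force: [-0.3, 0.1, -4.7]
grip_width: 0.689
grasp_force: 46.8
```

```bash
python3 - <<'E'
from h import *
from workcell import vision
c=vision.camera("side"); u,v=px(c,[.456,-.1,.12]); u=int(u);v=int(v)
cv2.imwrite("pics/g2.png",cv2.resize(c["pixels"][v-20:v+60,u-50:u+50,::-1],None,fx=6,fy=6,interpolation=2))
E
python3 plan.py 664 -134.5 95 k 8
```

```text
t 3.5 p [ 457.  -100.8   99.1] yawY -13.0 F [ 0.7 -0.6 -5.2] w 0.691 g 46.8 j [ 0.63  0.15 -0.54  2.    0.09  1.01 -0.18]
n 8 shift [0.0023 0.0349 0.0007] turn [ 0.0004  0.0001 -0.    ] mm/row 26.2 deg/row 0.0
```

View pics/g2.png

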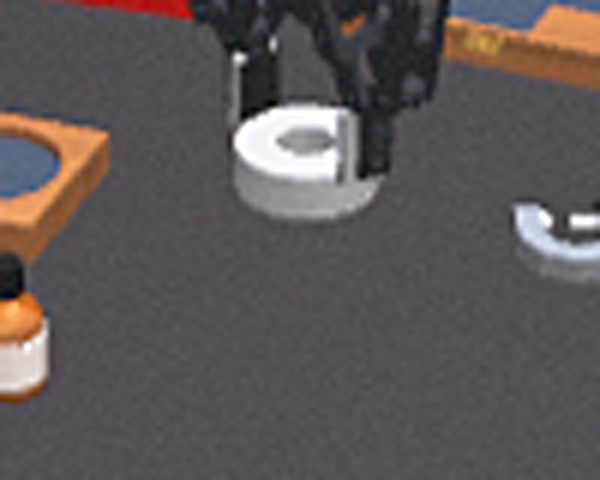

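The ring hangs level, with the fingertips about 8 mm above its underside, so they will clear the rim.

Request:
move_arm:
  motion:
    - [[0.0023, 0.0349, 0.0007], [0, 0, 0], -1]
    - [[0.0023, 0.0349, 0.0007], [0, 0, 0], -1]
    - [[0.0023, 0.0349, 0.0007], [0, 0, 0], -1]
    - [[0.0023, 0.0349, 0.0007], [0, 0, 0], -1]
    - [[0.0023, 0.0349, 0.0007], [0, 0, 0], -1]
    - [[0.0023, 0.0349, 0.0007], [0, 0, 0], -1]
    - [[0.0023, 0.0349, 0.0007], [0, 0, 0], -1]
    - [[0.0023, 0.0349, 0.0007], [0, 0, 0], -1]
    - [[0, 0, 0], [0, 0, 0], -1]
    - [[0, 0, 0], [0, 0, 0], -1]

```text
clock: 4.5
position: [0.6627, -0.1339, 0.0919]
ee_rot: [0.783, 0.622, -0.001, -0.001]
ft_force: [-0.7, 0.2, -4.8]
grip_width: 0.687
grasp_force: 46.8
```

```bash
python3 plan.py 664 -134.5 24 -13 6
```

```text
t 4.5 p [ 662.7 -133.9   91.9] yawY -13.0 F [-0.7  0.2 -4.8] w 0.687 g 46.8 j [ 0.46  0.59 -0.47  1.44  0.27  1.18 -0.27]
n 6 shift [-0.0001  0.0003  0.0151] turn [-0.0006 -0.     -0.    ] mm/row 11.3 deg/row 0.0
```

Request:
move_arm:
  motion:
    - [[0, 0.0003, 0.015], [0, 0, 0], -1]
    - [[0, 0.0003, 0.015], [0, 0, 0], -1]
    - [[0, 0.0003, 0.015], [0, 0, 0], -1]
    - [[0, 0.0003, 0.015], [0, 0, 0], -1]
    - [[0, 0.0003, 0.015], [0, 0, 0], -1]
    - [[0, 0.0003, 0.015], [0, 0, 0], -1]
    - [[0, 0, 0], [0, 0, 0], -1]
    - [[0, 0, 0], [0, 0, 0], -1]

```text
clock: 5.3
position: [0.6648, -0.1345, 0.0263]
ee_rot: [0.783, 0.622, -0.0, -0.0]
ft_force: [0.2, -0.3, -3.6]
grip_width: 0.694
grasp_force: 46.8
```

Request:
move_arm:
  motion:
    - [[0, 0, 0.003], [0, 0, 0], -1]
    - [[0, 0, 0.002], [0, 0, 0], -1]
    - [[0, 0, 0], [0, 0, 0], -1]
    - [[0, 0, 0], [0, 0, 0], -1]

```text
clock: 5.7
position: [0.6649, -0.1347, 0.0229]
ee_rot: [0.783, 0.622, 0.0, 0.0]
ft_force: [-0.0, -1.3, -4.3]
grip_width: 0.692
grasp_force: 46.8
```

Request:
move_arm:
  motion:
    - [[0, 0, 0.002], [0, 0, 0], -1]
    - [[0, 0, 0.001], [0, 0, 0], -1]
    - [[0, 0, 0], [0, 0, 0], -1]
    - [[0, 0, 0], [0, 0, 0], -1]

```text
clock: 6.1
position: [0.6651, -0.1346, 0.0217]
ee_rot: [0.783, 0.622, 0.0, 0.0]
ft_force: [-4.8, 0.3, 6.7]
grip_width: 0.69
grasp_force: 47.9
```

Request:
move_arm:
  motion:
    - [[0, 0, 0], [0, 0, 0], 1]
    - [[0, 0, 0], [0, 0, 0], 1]
    - [[0, 0, 0], [0, 0, 0], 1]
    - [[0, 0, 0], [0, 0, 0], 1]
    - [[0, 0, -0.01], [0, 0, 0], 1]
    - [[0, 0, -0.03], [0, 0, 0], 1]
    - [[0, 0, -0.04], [0, 0, 0], 1]
    - [[0, 0, -0.04], [0, 0, 0], 1]

```text
clock: 6.9
position: [0.6647, -0.1345, 0.1119]
ee_rot: [0.783, 0.622, 0.0, -0.0]
ft_force: [1.1, -0.3, 0.3]
grip_width: 1.001
grasp_force: 0.0
```

```bash
python3 plan.py 375.5 -265 100 -53 9
```

```text
t 6.9 p [ 664.7 -134.5  111.9] yawY -13.0 F [ 1.1 -0.3  0.3] w 1.001 g 0.0 j [ 0.46  0.57 -0.47  1.42  0.27  1.21 -0.26]
n 9 shift [-0.0393 -0.0275  0.0018] turn [-0.     -0.      0.0987] mm/row 36.0 deg/row 4.4
```

Request:
move_arm:
  motion:
    - [[-0.0393, -0.0275, 0.0018], [0, 0, 0.0987], 1]
    - [[-0.0393, -0.0275, 0.0018], [0, 0, 0.0987], 1]
    - [[-0.0393, -0.0275, 0.0018], [0, 0, 0.0987], 1]
    - [[-0.0393, -0.0275, 0.0018], [0, 0, 0.0987], 1]
    - [[-0.0393, -0.0275, 0.0018], [0, 0, 0.0987], 1]
    - [[-0.0393, -0.0275, 0.0018], [0, 0, 0.0987], 1]
    - [[-0.0393, -0.0275, 0.0018], [0, 0, 0.0987], 1]
    - [[-0.0393, -0.0275, 0.0018], [0, 0, 0.0987], 1]
    - [[-0.0393, -0.0275, 0.0018], [0, 0, 0.0987], 1]
    - [[0, 0, 0], [0, 0, 0], 1]
    - [[0, 0, 0], [0, 0, 0], 1]

```text
clock: 8.0
position: [0.3755, -0.2652, 0.0991]
ee_rot: [0.948, 0.317, 0.0, 0.001]
ft_force: [0.9, 0.4, 0.8]
grip_width: 1.002
grasp_force: 0.0
```

```bash
python3 - <<'E'
from h import *
from workcell import vision
c=vision.camera("top"); u,v=px(c,[.664,-.1345,.02]); u=int(u);v=int(v)
a=cv2.resize(c["pixels"][v-25:v+25,u-30:u+30,::-1],(480,400),interpolation=2)
cv2.imwrite("pics/p1.png",a)
E
python3 plan.py 375.5 -265 8 -53 6
```

```text
t 8.05 p [ 376.4 -264.9   99.1] yawY -52.9 F [ 0.1  1.4 -0.6] w 0.999 g 0.0 j [ 0.83  0.12 -0.33  2.02  0.04  1.01 -0.45]
n 6 shift [-0.0002 -0.0001  0.0202] turn [ 0.0004 -0.0001  0.0002] mm/row 15.2 deg/row 0.0
```

View pics/p1.png

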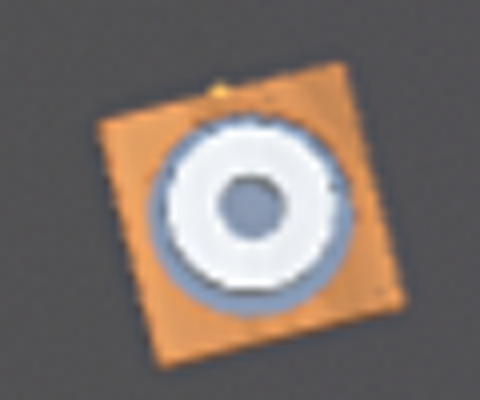

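The large ring is in its recess (centre of crop, about (250,205)), clear all round. Next is the micrometer.

Request:
move_arm:
  motion:
    - [[0, 0, 0.02], [0, 0, 0], 1]
    - [[0, 0, 0.02], [0, 0, 0], 1]
    - [[0, 0, 0.02], [0, 0, 0], 1]
    - [[0, 0, 0.02], [0, 0, 0], 1]
    - [[0, 0, 0.02], [0, 0, 0], 1]
    - [[0, 0, 0.02], [0, 0, 0], 1]
    - [[0, 0, 0], [0, 0, 0], 1]
    - [[0, 0, 0], [0, 0, 0], 1]

```text
clock: 8.85
position: [0.3764, -0.2645, 0.0086]
ee_rot: [0.948, 0.318, 0.0, -0.0]
ft_force: [-0.6, -0.1, 0.1]
grip_width: 0.998
grasp_force: 0.0
```

Request:
move_arm:
  motion:
    - [[0, 0, 0], [0, 0, 0], -1]
    - [[0, 0, 0], [0, 0, 0], -1]
    - [[0, 0, 0], [0, 0, 0], -1]
    - [[0, 0, 0], [0, 0, 0], -1]
    - [[0, 0, 0], [0, 0, 0], -1]
    - [[0, 0, 0], [0, 0, 0], -1]
    - [[0, 0, 0], [0, 0, 0], -1]
    - [[0, 0, 0], [0, 0, 0], -1]
    - [[0, 0, 0], [0, 0, 0], -1]
    - [[0, 0, 0], [0, 0, 0], -1]
  newtons: 50

```text
clock: 9.85
position: [0.376, -0.2651, 0.0095]
ee_rot: [0.948, 0.317, 0.0, 0.001]
ft_force: [-3.8, 3.4, 12.0]
grip_width: 0.565
grasp_force: 49.0
```

Request:
move_arm:
  motion:
    - [[0, 0, -0.015], [0, 0, 0], -1]
    - [[0, 0, -0.024], [0, 0, 0], -1]
    - [[0, 0, -0.024], [0, 0, 0], -1]
    - [[0, 0, -0.024], [0, 0, 0], -1]
    - [[0, 0, -0.024], [0, 0, 0], -1]
    - [[0, 0, 0], [0, 0, 0], -1]
    - [[0, 0, 0], [0, 0, 0], -1]

```text
clock: 10.55
position: [0.3754, -0.2649, 0.0915]
ee_rot: [0.948, 0.317, 0.0, 0.0]
ft_force: [-0.3, -0.4, -2.4]
grip_width: 0.566
grasp_force: 51.8
```

```bash
python3 - <<'E'
from h import *
from workcell import vision
o=[]
for n in("side","top"):
    c=vision.camera(n); u,v=px(c,[.376,-.265,.09]); u=int(u);v=int(v)
    o.append(cv2.resize(c["pixels"][v-35:v+35,u-40:u+40,::-1],(400,350),interpolation=2))
cv2.imwrite("pics/g3.png",np.hstack(o))
E
python3 plan.py 544 -428 95 -80.7 8
```

```text
t 10.65 p [ 374.9 -264.5   90.7] yawY -53.0 F [-0.7 -0.4 -3.2] w 0.565 g 51.8 j [ 0.83  0.13 -0.33  2.03  0.05  0.99 -0.45]
n 8 shift [ 0.0142  0.0369 -0.0008] turn [-0.0002  0.0001  0.077 ] mm/row 29.7 deg/row 3.5
```

View pics/g3.png

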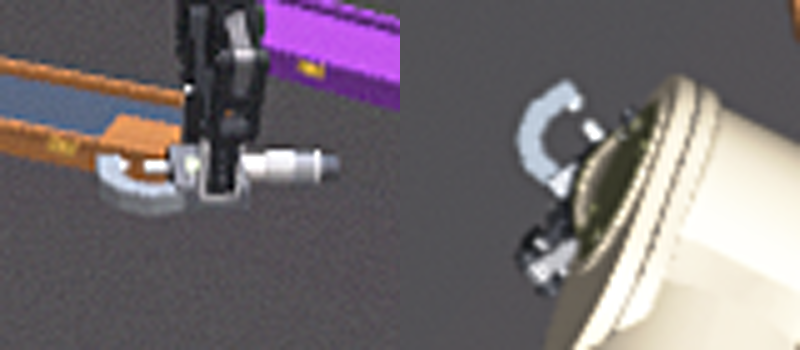

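The micrometer is held level by its housing, and the side view shows the thimble pointing right. Carrying it over to its case, biased 2 mm towards −y so the +y finger has more room.

Request:
move_arm:
  motion:
    - [[0.0142, 0.0369, -0.0008], [0, 0, 0.077], -1]
    - [[0.0142, 0.0369, -0.0008], [0, 0, 0.077], -1]
    - [[0.0142, 0.0369, -0.0008], [0, 0, 0.077], -1]
    - [[0.0142, 0.0369, -0.0008], [0, 0, 0.077], -1]
    - [[0.0142, 0.0369, -0.0008], [0, 0, 0.077], -1]
    - [[0.0142, 0.0369, -0.0008], [0, 0, 0.077], -1]
    - [[0.0142, 0.0369, -0.0008], [0, 0, 0.077], -1]
    - [[0.0142, 0.0369, -0.0008], [0, 0, 0.077], -1]
    - [[0, 0, 0], [0, 0, 0], -1]
    - [[0, 0, 0], [0, 0, 0], -1]

```text
clock: 11.65
position: [0.5437, -0.428, 0.0943]
ee_rot: [0.997, 0.081, -0.001, -0.001]
ft_force: [1.5, -0.1, -2.5]
grip_width: 0.566
grasp_force: 52.0
```

```bash
python3 plan.py 543.7 -426 27 -80.7 6;python3 - <<'E'
from h import *
from workcell import vision
o=[]
for n in("side","top"):
    c=vision.camera(n); u,v=px(c,[.544,-.428,.05]); u=int(u);v=int(v)
    o.append(cv2.resize(c["pixels"][v-35:v+35,u-40:u+40,::-1],(400,350),interpolation=2))
cv2.imwrite("pics/g4.png",np.hstack(o))
E
```

```text
t 11.65 p [ 543.7 -428.    94.3] yawY -80.7 F [ 1.5 -0.1 -2.5] w 0.566 g 52.0 j [ 0.74  0.58 -0.2   1.4   0.12  1.17 -0.88]
n 6 shift [ 0.0001 -0.0004  0.015 ] turn [-0.0004  0.0004 -0.    ] mm/row 11.2 deg/row 0.0
```

View pics/g4.png

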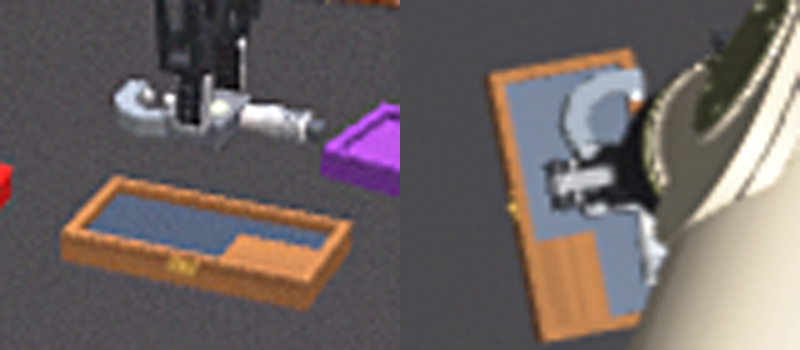

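The micrometer is over its case the right way round, with the thimble above the narrow pocket.

Request:
move_arm:
  motion:
    - [[0, -0.0004, 0.015], [0, 0, 0], -1]
    - [[0, -0.0004, 0.015], [0, 0, 0], -1]
    - [[0, -0.0004, 0.015], [0, 0, 0], -1]
    - [[0, -0.0004, 0.015], [0, 0, 0], -1]
    - [[0, -0.0004, 0.015], [0, 0, 0], -1]
    - [[0, -0.0004, 0.015], [0, 0, 0], -1]
    - [[0, 0, 0], [0, 0, 0], -1]
    - [[0, 0, 0], [0, 0, 0], -1]

```text
clock: 12.55
position: [0.5439, -0.4265, 0.0286]
ee_rot: [0.997, 0.081, -0.0, -0.0]
ft_force: [0.4, 0.9, -2.6]
grip_width: 0.562
grasp_force: 51.9
```

Request:
move_arm:
  motion:
    - [[0, 0, 0.003], [0, 0, 0], -1]
    - [[0, 0, 0.002], [0, 0, 0], -1]
    - [[0, 0, 0], [0, 0, 0], -1]
    - [[0, 0, 0], [0, 0, 0], -1]

```text
clock: 12.95
position: [0.5441, -0.4266, 0.0253]
ee_rot: [0.997, 0.081, 0.0, 0.0]
ft_force: [0.4, 0.2, -2.4]
grip_width: 0.566
grasp_force: 52.0
```

Request:
move_arm:
  motion:
    - [[0, 0, 0.002], [0, 0, 0], -1]
    - [[0, 0, 0.002], [0, 0, 0], -1]
    - [[0, 0, 0], [0, 0, 0], -1]
    - [[0, 0, 0], [0, 0, 0], -1]

```text
clock: 13.35
position: [0.5439, -0.4265, 0.022]
ee_rot: [0.997, 0.081, -0.0, -0.0]
ft_force: [0.0, 0.5, -1.6]
grip_width: 0.565
grasp_force: 51.9
```

Request:
move_arm:
  motion:
    - [[0, 0, 0.001], [0, 0, 0], -1]
    - [[0, 0, 0], [0, 0, 0], -1]
    - [[0, 0, 0], [0, 0, 0], -1]

```text
clock: 13.65
position: [0.544, -0.4265, 0.0217]
ee_rot: [0.997, 0.081, 0.0, 0.0]
ft_force: [-3.4, 2.0, 3.8]
grip_width: 0.562
grasp_force: 52.6
```

Request:
move_arm:
  motion:
    - [[0, 0, 0], [0, 0, 0], 0.3]
    - [[0, 0, 0], [0, 0, 0], 0.3]
    - [[0, 0, 0], [0, 0, 0], 0.3]
    - [[0, 0, -0.006], [0, 0, 0], 0.3]
    - [[0, 0, -0.014], [0, 0, 0], 0.5]
    - [[0, 0, -0.03], [0, 0, 0], 1]
    - [[0, 0, -0.04], [0, 0, 0], 1]
    - [[0, 0, -0.04], [0, 0, 0], 1]

```text
clock: 14.45
position: [0.544, -0.4265, 0.1208]
ee_rot: [0.997, 0.081, 0.0, 0.0]
ft_force: [-0.2, -0.3, 0.4]
grip_width: 1.0
grasp_force: 0.0
```

```bash
python3 plan.py 432.6 94.6 110 104.8 24
```

```text
t 14.45 p [ 544.  -426.5  120.8] yawY -80.7 F [-0.2 -0.3  0.4] w 1.0 g 0.0 j [ 0.74  0.56 -0.2   1.39  0.11  1.21 -0.88]
n 24 shift [-0.045  -0.0028  0.0006] turn [-0.     -0.      0.1616] mm/row 33.8 deg/row 7.3
```

```bash
python3 plan.py 480 -90 120 -20 9
```

```text
t 14.45 p [ 544.  -426.5  120.8] yawY -80.7 F [-0.2 -0.3  0.4] w 1.0 g 0.0 j [ 0.74  0.56 -0.2   1.39  0.11  1.21 -0.88]
n 9 shift [ 0.0229 -0.048   0.0001] turn [ 1.000e-04 -0.000e+00 -1.499e-01] mm/row 39.9 deg/row 6.7
```

Request:
move_arm:
  motion:
    - [[0.0229, -0.048, 0], [0, 0, -0.15], 1]
    - [[0.0229, -0.048, 0], [0, 0, -0.15], 1]
    - [[0.0229, -0.048, 0], [0, 0, -0.15], 1]
    - [[0.0229, -0.048, 0], [0, 0, -0.15], 1]
    - [[0.0229, -0.048, 0], [0, 0, -0.15], 1]
    - [[0.0229, -0.048, 0], [0, 0, -0.15], 1]
    - [[0.0229, -0.048, 0], [0, 0, -0.15], 1]
    - [[0.0229, -0.048, 0], [0, 0, -0.15], 1]
    - [[0.0229, -0.048, 0], [0, 0, -0.15], 1]
    - [[0, 0, 0], [0, 0, 0], 1]

```text
clock: 15.45
position: [0.4779, -0.0859, 0.1197]
ee_rot: [0.816, 0.578, -0.0, 0.0]
ft_force: [-0.0, -1.4, -0.6]
grip_width: 0.999
grasp_force: 0.0
```

```bash
python3 plan.py 348 266 100 37 10
```

```text
t 15.45 p [477.9 -85.9 119.7] yawY -19.4 F [-0.  -1.4 -0.6] w 0.999 g 0.0 j [ 0.6   0.17 -0.55  1.93  0.1   1.07 -0.34]
n 10 shift [ 0.0505 -0.0129  0.0026] turn [-0.000e+00  1.000e-04 -1.254e-01] mm/row 39.1 deg/row 5.6
```

Request:
move_arm:
  motion:
    - [[0.0505, -0.0129, 0.0026], [0, 0, -0.1254], 1]
    - [[0.0505, -0.0129, 0.0026], [0, 0, -0.1254], 1]
    - [[0.0505, -0.0129, 0.0026], [0, 0, -0.1254], 1]
    - [[0.0505, -0.0129, 0.0026], [0, 0, -0.1254], 1]
    - [[0.0505, -0.0129, 0.0026], [0, 0, -0.1254], 1]
    - [[0.0505, -0.0129, 0.0026], [0, 0, -0.1254], 1]
    - [[0.0505, -0.0129, 0.0026], [0, 0, -0.1254], 1]
    - [[0.0505, -0.0129, 0.0026], [0, 0, -0.1254], 1]
    - [[0.0505, -0.0129, 0.0026], [0, 0, -0.1254], 1]
    - [[0.0505, -0.0129, 0.0026], [0, 0, -0.1254], 1]
    - [[0, 0, 0], [0, 0, 0], 1]
    - [[0, 0, 0], [0, 0, 0], 1]

```text
clock: 16.65
position: [0.3533, 0.2637, 0.1]
ee_rot: [0.45, 0.893, 0.0, 0.001]
ft_force: [1.2, -0.5, 0.7]
grip_width: 1.002
grasp_force: 0.0
```

```bash
python3 plan.py 348 266 10.5 37 6;python3 - <<'E'
from h import *
from workcell import vision
o=[]
for n in("side","top"):
    c=vision.camera(n); u,v=px(c,[.544,-.428,.03]); u=int(u);v=int(v)
    o.append(cv2.resize(c["pixels"][v-35:v+35,u-40:u+40,::-1],(400,350),interpolation=2))
cv2.imwrite("pics/p2.png",np.hstack(o))
E
```

```text
t 16.65 p [353.3 263.7 100. ] yawY 36.5 F [ 1.2 -0.5  0.7] w 1.002 g 0.0 j [ 0.18  0.15 -0.96  2.04  0.14  1.02 -0.21]
n 6 shift [ 0.0011 -0.0007  0.0199] turn [ 0.0002  0.0002 -0.0019] mm/row 14.9 deg/row 0.1
```

View pics/p2.png

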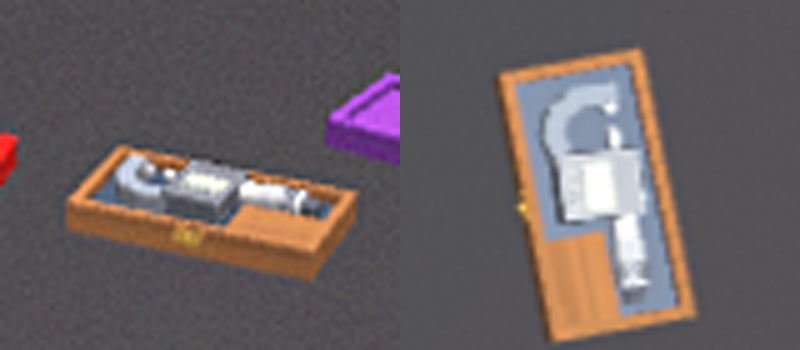

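The micrometer lies flat in its stepped recess. Next is the small ring.

Request:
move_arm:
  motion:
    - [[0.0011, -0.0007, 0.0198], [0, 0, 0], 1]
    - [[0.0011, -0.0007, 0.0198], [0, 0, 0], 1]
    - [[0.0011, -0.0007, 0.0198], [0, 0, 0], 1]
    - [[0.0011, -0.0007, 0.0198], [0, 0, 0], 1]
    - [[0.0011, -0.0007, 0.0198], [0, 0, 0], 1]
    - [[0.0011, -0.0007, 0.0198], [0, 0, 0], 1]
    - [[0, 0, 0], [0, 0, 0], 1]
    - [[0, 0, 0], [0, 0, 0], 1]

```text
clock: 17.55
position: [0.3474, 0.2651, 0.0098]
ee_rot: [0.451, 0.893, -0.0, -0.0]
ft_force: [0.2, 0.5, 0.1]
grip_width: 1.002
grasp_force: 0.0
```

Request:
move_arm:
  motion:
    - [[0, 0, 0], [0, 0, 0], -1]
    - [[0, 0, 0], [0, 0, 0], -1]
    - [[0, 0, 0], [0, 0, 0], -1]
    - [[0, 0, 0], [0, 0, 0], -1]
    - [[0, 0, 0], [0, 0, 0], -1]
    - [[0, 0, 0], [0, 0, 0], -1]
    - [[0, 0, 0], [0, 0, 0], -1]
    - [[0, 0, 0], [0, 0, 0], -1]
    - [[0, 0, 0], [0, 0, 0], -1]
    - [[0, 0, 0], [0, 0, 0], -1]
  newtons: 40

```text
clock: 18.55
position: [0.348, 0.2657, 0.0109]
ee_rot: [0.45, 0.893, 0.0, 0.001]
ft_force: [-2.5, -2.7, 8.8]
grip_width: 0.407
grasp_force: 39.1
```

Request:
move_arm:
  motion:
    - [[0, 0, -0.015], [0, 0, 0], -1]
    - [[0, 0, -0.024], [0, 0, 0], -1]
    - [[0, 0, -0.024], [0, 0, 0], -1]
    - [[0, 0, -0.024], [0, 0, 0], -1]
    - [[0, 0, -0.024], [0, 0, 0], -1]
    - [[0, 0, 0], [0, 0, 0], -1]

```text
clock: 19.15
position: [0.3485, 0.2663, 0.0957]
ee_rot: [0.45, 0.893, 0.001, 0.001]
ft_force: [1.0, 0.2, -2.3]
grip_width: 0.405
grasp_force: 40.9
```

```bash
python3 plan.py 644.5 171.5 95 15 10
```

```text
t 19.15 p [348.5 266.3  95.7] yawY 36.5 F [ 1.   0.2 -2.3] w 0.405 g 40.9 j [ 0.18  0.15 -0.97  2.05  0.15  1.01 -0.23]
n 10 shift [-0.0293  0.0297  0.0002] turn [0.0005 0.0001 0.0477] mm/row 31.3 deg/row 2.1
```

Request:
move_arm:
  motion:
    - [[-0.0293, 0.0297, 0], [0, 0, 0.0477], -1]
    - [[-0.0293, 0.0297, 0], [0, 0, 0.0477], -1]
    - [[-0.0293, 0.0297, 0], [0, 0, 0.0477], -1]
    - [[-0.0293, 0.0297, 0], [0, 0, 0.0477], -1]
    - [[-0.0293, 0.0297, 0], [0, 0, 0.0477], -1]
    - [[-0.0293, 0.0297, 0], [0, 0, 0.0477], -1]
    - [[-0.0293, 0.0297, 0], [0, 0, 0.0477], -1]
    - [[-0.0293, 0.0297, 0], [0, 0, 0.0477], -1]
    - [[-0.0293, 0.0297, 0], [0, 0, 0.0477], -1]
    - [[-0.0293, 0.0297, 0], [0, 0, 0.0477], -1]
    - [[0, 0, 0], [0, 0, 0], -1]
    - [[0, 0, 0], [0, 0, 0], -1]

```text
clock: 20.35
position: [0.6433, 0.17, 0.0921]
ee_rot: [0.609, 0.793, -0.001, -0.001]
ft_force: [-0.6, 0.8, -2.0]
grip_width: 0.406
grasp_force: 41.0
```

```bash
python3 plan.py 644.5 171.5 27 k 6
```

```text
t 20.35 p [643.3 170.   92.1] yawY 15.0 F [-0.6  0.8 -2. ] w 0.406 g 41.0 j [ 0.15  0.62 -0.67  1.47  0.4   1.2  -0.32]
n 6 shift [0.0003 0.0004 0.0145] turn [-0.0004 -0.0001 -0.    ] mm/row 10.8 deg/row 0.0
```

Request:
move_arm:
  motion:
    - [[0.0003, 0.0004, 0.0145], [0, 0, 0], -1]
    - [[0.0003, 0.0004, 0.0145], [0, 0, 0], -1]
    - [[0.0003, 0.0004, 0.0145], [0, 0, 0], -1]
    - [[0.0003, 0.0004, 0.0145], [0, 0, 0], -1]
    - [[0.0003, 0.0004, 0.0145], [0, 0, 0], -1]
    - [[0.0003, 0.0004, 0.0145], [0, 0, 0], -1]
    - [[0, 0, 0.001], [0, 0, 0], -1]
    - [[0, 0, 0], [0, 0, 0], -1]
    - [[0, 0, 0], [0, 0, 0], -1]

```text
clock: 21.25
position: [0.6454, 0.1723, 0.028]
ee_rot: [0.609, 0.793, 0.0, 0.0]
ft_force: [0.2, -0.2, -0.8]
grip_width: 0.408
grasp_force: 40.9
```

Request:
move_arm:
  motion:
    - [[0, 0, 0.002], [0, 0, 0], -1]
    - [[0, 0, 0.002], [0, 0, 0], -1]
    - [[0, 0, 0], [0, 0, 0], -1]
    - [[0, 0, 0], [0, 0, 0], -1]

```text
clock: 21.65
position: [0.6451, 0.1721, 0.0245]
ee_rot: [0.609, 0.793, -0.0, 0.0]
ft_force: [-0.6, 0.3, -2.0]
grip_width: 0.408
grasp_force: 40.9
```

Request:
move_arm:
  motion:
    - [[0, 0, 0.002], [0, 0, 0], -1]
    - [[0, 0, 0.0005], [0, 0, 0], -1]
    - [[0, 0, 0], [0, 0, 0], -1]
    - [[0, 0, 0], [0, 0, 0], -1]

```text
clock: 22.05
position: [0.6452, 0.1722, 0.0231]
ee_rot: [0.609, 0.793, 0.0, 0.0]
ft_force: [-2.4, -0.7, 6.1]
grip_width: 0.41
grasp_force: 41.7
```

Request:
move_arm:
  motion:
    - [[0, 0, 0], [0, 0, 0], 0]
    - [[0, 0, 0], [0, 0, 0], 0]
    - [[0, 0, 0], [0, 0, 0], 0]
    - [[0, 0, -0.006], [0, 0, 0], 0]
    - [[0, 0, -0.014], [0, 0, 0], 0.3]
    - [[0, 0, -0.03], [0, 0, 0], 1]
    - [[0, 0, -0.04], [0, 0, 0], 1]
    - [[0, 0, -0.04], [0, 0, 0], 1]

```text
clock: 22.85
position: [0.645, 0.1723, 0.122]
ee_rot: [0.609, 0.793, 0.0, 0.0]
ft_force: [1.0, 0.8, -0.8]
grip_width: 1.002
grasp_force: 0.0
```

```bash
python3 plan.py 432.6 94.6 110 104.8 12
```

```text
t 22.85 p [645.  172.3 122. ] yawY 15.0 F [ 1.   0.8 -0.8] w 1.002 g 0.0 j [ 0.15  0.59 -0.68  1.44  0.38  1.24 -0.31]
n 12 shift [ 0.0164 -0.0225  0.0013] turn [ 0.      0.     -0.1663] mm/row 20.9 deg/row 7.5
```

Request:
move_arm:
  motion:
    - [[0.0164, -0.0225, 0.0013], [0, 0, -0.1663], 1]
    - [[0.0164, -0.0225, 0.0013], [0, 0, -0.1663], 1]
    - [[0.0164, -0.0225, 0.0013], [0, 0, -0.1663], 1]
    - [[0.0164, -0.0225, 0.0013], [0, 0, -0.1663], 1]
    - [[0.0164, -0.0225, 0.0013], [0, 0, -0.1663], 1]
    - [[0.0164, -0.0225, 0.0013], [0, 0, -0.1663], 1]
    - [[0.0164, -0.0225, 0.0013], [0, 0, -0.1663], 1]
    - [[0.0164, -0.0225, 0.0013], [0, 0, -0.1663], 1]
    - [[0.0164, -0.0225, 0.0013], [0, 0, -0.1663], 1]
    - [[0.0164, -0.0225, 0.0013], [0, 0, -0.1663], 1]
    - [[0.0164, -0.0225, 0.0013], [0, 0, -0.1663], 1]
    - [[0.0164, -0.0225, 0.0013], [0, 0, -0.1663], 1]

```text
clock: 24.05
position: [0.4324, 0.0943, 0.1089]
ee_rot: [-0.132, 0.991, -0.001, 0.0]
ft_force: [0.8, -0.1, 0.5]
grip_width: 0.996
grasp_force: 0.0
```

Request:
move_arm:
  motion:
    - [[0, 0, 0], [0, 0, 0], 1]

```text
clock: 24.15
position: [0.4322, 0.0921, 0.1086]
ee_rot: [-0.13, 0.992, -0.002, -0.0]
ft_force: [0.8, -0.2, 0.1]
grip_width: 1.0
grasp_force: 0.0
```

```bash
python3 plan.py 432.6 94.6 11 104.8 6;python3 - <<'E'
from h import *
from workcell import vision
o=[]
for n in("side","top"):
    c=vision.camera(n)
    for p in([.644,.1715,.03],[.664,-.134,.03]):
        u,v=px(c,p); u=int(u);v=int(v)
        o.append(cv2.resize(c["pixels"][v-25:v+25,u-25:u+25,::-1],(200,200),interpolation=2))
cv2.imwrite("pics/p3.png",np.hstack(o))
E
```

```text
t 24.15 p [432.2  92.1 108.6] yawY 104.9 F [ 0.8 -0.2  0.1] w 1.0 g 0.0 j [ 0.8   0.19 -1.17  2.02  0.2   1.05  1.36]
n 6 shift [-0.0002  0.0006  0.0217] turn [-0.0006 -0.0002  0.0004] mm/row 16.3 deg/row 0.0
```

View pics/p3.png

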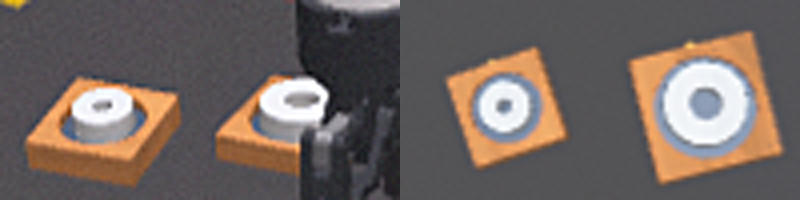

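Both rings are seated flat in their recesses. Last is the plug gauge.

Request:
move_arm:
  motion:
    - [[0, 0.0004, 0.022], [0, 0, 0], 1]
    - [[0, 0.0004, 0.022], [0, 0, 0], 1]
    - [[0, 0.0004, 0.022], [0, 0, 0], 1]
    - [[0, 0.0004, 0.022], [0, 0, 0], 1]
    - [[0, 0.0004, 0.022], [0, 0, 0], 1]
    - [[0, 0.0004, 0.022], [0, 0, 0], 1]
    - [[0, 0, 0], [0, 0, 0], 1]
    - [[0, 0, 0], [0, 0, 0], 1]

```text
clock: 25.05
position: [0.4327, 0.0976, 0.0098]
ee_rot: [-0.129, 0.992, 0.0, 0.0]
ft_force: [0.4, 0.2, 0.4]
grip_width: 1.002
grasp_force: 0.0
```

Request:
move_arm:
  motion:
    - [[0, 0, 0], [0, 0, 0], -1]
    - [[0, 0, 0], [0, 0, 0], -1]
    - [[0, 0, 0], [0, 0, 0], -1]
    - [[0, 0, 0], [0, 0, 0], -1]
    - [[0, 0, 0], [0, 0, 0], -1]
    - [[0, 0, 0], [0, 0, 0], -1]
    - [[0, 0, 0], [0, 0, 0], -1]
    - [[0, 0, 0], [0, 0, 0], -1]
    - [[0, 0, 0], [0, 0, 0], -1]
    - [[0, 0, 0], [0, 0, 0], -1]
    - [[0, 0, 0], [0, 0, 0], -1]
    - [[0, 0, 0], [0, 0, 0], -1]

```text
clock: 26.25
position: [0.4326, 0.0962, 0.0097]
ee_rot: [-0.129, 0.992, -0.0, 0.0]
ft_force: [-0.6, -0.9, 5.1]
grip_width: 0.19
grasp_force: 39.0
```

```bash
python3 - <<'E'
from h import *
from workcell import vision
c=vision.camera("side"); u,v=px(c,[.433,.094,.02]); u=int(u);v=int(v)
cv2.imwrite("pics/g5.png",cv2.resize(c["pixels"][v-40:v+30,u-50:u+50,::-1],None,fx=6,fy=6,interpolation=2))
E
python3 plan.py 433 94.6 95 k 5
```

```text
t 26.3 p [432.6  96.2   9.7] yawY 104.8 F [-1.2 -1.9  5.3] w 0.189 g 39.0 j [ 0.61  0.39 -1.03  2.1   0.44  0.88  1.16]
n 5 shift [ 0.     -0.0004 -0.0228] turn [-0.0001  0.      0.    ] mm/row 17.1 deg/row 0.0
```

View pics/g5.png

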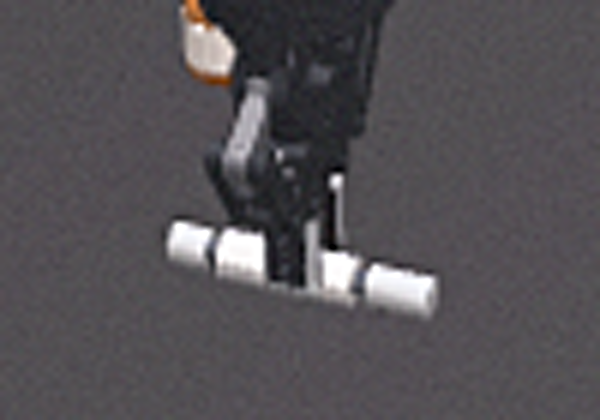

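The handle is gripped at mid-length across its flats. Lifting it and turning towards its case.

Request:
move_arm:
  motion:
    - [[0, 0, -0.015], [0, 0, 0], -1]
    - [[0, 0, -0.024], [0, 0, 0], -1]
    - [[0, 0, -0.024], [0, 0, 0], -1]
    - [[0, 0, -0.024], [0, 0, 0], -1]
    - [[0, 0, -0.024], [0, 0, 0], -1]
    - [[0, 0, 0], [0, 0, 0], -1]
    - [[0, 0, 0], [0, 0, 0], -1]

```text
clock: 27.0
position: [0.4325, 0.096, 0.0926]
ee_rot: [-0.129, 0.992, -0.0, 0.0]
ft_force: [-0.0, 0.2, -1.7]
grip_width: 0.191
grasp_force: 39.5
```

```bash
python3 plan.py 514.5 422 95 84.8 10
```

```text
t 27.0 p [432.5  96.   92.6] yawY 104.8 F [-0.   0.2 -1.7] w 0.191 g 39.5 j [ 0.77  0.23 -1.16  2.04  0.25  1.02  1.32]
n 10 shift [-0.0153  0.0424 -0.0003] turn [-0.0001  0.0001  0.0444] mm/row 33.8 deg/row 2.0
```

Request:
move_arm:
  motion:
    - [[-0.0153, 0.0424, -0.0003], [0, 0, 0.0444], -1]
    - [[-0.0153, 0.0424, -0.0003], [0, 0, 0.0444], -1]
    - [[-0.0153, 0.0424, -0.0003], [0, 0, 0.0444], -1]
    - [[-0.0153, 0.0424, -0.0003], [0, 0, 0.0444], -1]
    - [[-0.0153, 0.0424, -0.0003], [0, 0, 0.0444], -1]

```text
clock: 27.5
position: [0.4583, 0.2642, 0.0923]
ee_rot: [-0.041, 0.999, -0.0, -0.001]
ft_force: [1.4, 0.3, 0.2]
grip_width: 0.192
grasp_force: 39.5
```

```bash
python3 plan.py 514.5 422 95 84.8 6
```

```text
t 27.5 p [458.3 264.2  92.3] yawY 94.7 F [1.4 0.3 0.2] w 0.192 g 39.5 j [ 0.26  0.45 -1.04  1.83  0.43  1.11  0.72]
n 6 shift [-0.0129  0.035  -0.0006] turn [-0.0002 -0.0004  0.0368] mm/row 28.0 deg/row 1.7
```

Request:
move_arm:
  motion:
    - [[-0.0153, 0.0424, -0.0003], [0, 0, 0.0444], -1]
    - [[-0.0153, 0.0424, -0.0003], [0, 0, 0.0444], -1]
    - [[-0.0153, 0.0424, -0.0003], [0, 0, 0.0444], -1]
    - [[-0.0153, 0.0424, -0.0003], [0, 0, 0.0444], -1]
    - [[-0.0153, 0.0424, -0.0003], [0, 0, 0.0444], -1]
    - [[0, 0, 0], [0, 0, 0], -1]
    - [[0, 0, 0], [0, 0, 0], -1]

```text
clock: 28.2
position: [0.5128, 0.4231, 0.0929]
ee_rot: [0.044, 0.999, -0.001, -0.001]
ft_force: [0.8, -0.3, -1.6]
grip_width: 0.188
grasp_force: 39.6
```

```bash
python3 plan.py 514.5 422 27 84.8 6;python3 - <<'E'
from h import *
from workcell import vision
o=[]
for n in("side","top"):
    c=vision.camera(n); u,v=px(c,[.5145,.422,.05]); u=int(u);v=int(v)
    o.append(cv2.resize(c["pixels"][v-35:v+35,u-40:u+40,::-1],(400,350),interpolation=2))
cv2.imwrite("pics/g6.png",np.hstack(o))
E
```

```text
t 28.2 p [512.8 423.1  92.9] yawY 84.9 F [ 0.8 -0.3 -1.6] w 0.188 g 39.6 j [-0.15  0.7  -0.89  1.46  0.55  1.25  0.38]
n 6 shift [-0.0004 -0.0002  0.0146] turn [-0.0003 -0.0005  0.0005] mm/row 11.0 deg/row 0.0
```

View pics/g6.png

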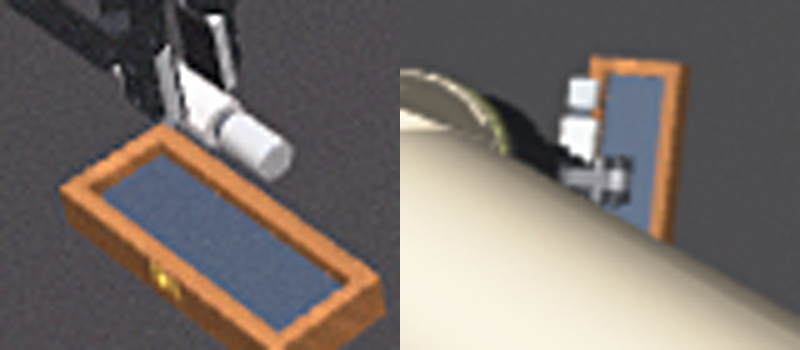

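The plug is held level over its case; the sideways offset in the top view is parallax from its height.

Request:
move_arm:
  motion:
    - [[-0.0003, -0.0002, 0.0146], [0, 0, 0], -1]
    - [[-0.0003, -0.0002, 0.0146], [0, 0, 0], -1]
    - [[-0.0003, -0.0002, 0.0146], [0, 0, 0], -1]
    - [[-0.0003, -0.0002, 0.0146], [0, 0, 0], -1]
    - [[-0.0003, -0.0002, 0.0146], [0, 0, 0], -1]
    - [[-0.0003, -0.0002, 0.0146], [0, 0, 0], -1]
    - [[0, 0, 0], [0, 0, 0], -1]
    - [[0, 0, 0], [0, 0, 0], -1]

```text
clock: 29.1
position: [0.5151, 0.4218, 0.029]
ee_rot: [0.045, 0.999, -0.0, -0.0]
ft_force: [0.1, -0.0, -2.1]
grip_width: 0.19
grasp_force: 39.6
```

Request:
move_arm:
  motion:
    - [[0, 0, 0.002], [0, 0, 0], -1]
    - [[0, 0, 0.002], [0, 0, 0], -1]
    - [[0, 0, 0], [0, 0, 0], -1]
    - [[0, 0, 0], [0, 0, 0], -1]

```text
clock: 29.5
position: [0.5153, 0.4217, 0.0264]
ee_rot: [0.045, 0.999, 0.0, 0.0]
ft_force: [-0.8, 0.2, -0.8]
grip_width: 0.189
grasp_force: 39.6
```

Request:
move_arm:
  motion:
    - [[0, 0, 0.002], [0, 0, 0], -1]
    - [[0, 0, 0.002], [0, 0, 0], -1]
    - [[0, 0, 0], [0, 0, 0], -1]
    - [[0, 0, 0], [0, 0, 0], -1]

```text
clock: 29.9
position: [0.5152, 0.4217, 0.023]
ee_rot: [0.045, 0.999, -0.0, -0.0]
ft_force: [-0.4, 0.3, -2.4]
grip_width: 0.193
grasp_force: 39.6
```

Request:
move_arm:
  motion:
    - [[0, 0, 0.0015], [0, 0, 0], -1]
    - [[0, 0, 0], [0, 0, 0], -1]
    - [[0, 0, 0], [0, 0, 0], -1]

```text
clock: 30.2
position: [0.5152, 0.4217, 0.022]
ee_rot: [0.045, 0.999, -0.0, 0.0]
ft_force: [-0.6, 0.2, -1.6]
grip_width: 0.187
grasp_force: 39.6
```

Now within about 0.3 mm of the felt, so I'll release with a small opening first, rise, then open fully.

Request:
move_arm:
  motion:
    - [[0, 0, 0], [0, 0, 0], -0.45]
    - [[0, 0, 0], [0, 0, 0], -0.45]
    - [[0, 0, 0], [0, 0, 0], -0.45]
    - [[0, 0, -0.006], [0, 0, 0], -0.4]
    - [[0, 0, -0.014], [0, 0, 0], -0.2]
    - [[0, 0, -0.03], [0, 0, 0], 0.5]
    - [[0, 0, -0.04], [0, 0, 0], 1]
    - [[0, 0, -0.04], [0, 0, 0], 1]
    - [[0, 0, -0.04], [0, 0, 0], 1]
    - [[0, -0.04, -0.04], [0, 0, 0], 1]
    - [[0, -0.06, 0], [0, 0, 0], 1]
    - [[0, -0.06, 0], [0, 0, 0], 1]

```text
clock: 31.4
position: [0.5042, 0.302, 0.1813]
ee_rot: [0.044, 0.999, 0.001, 0.001]
ft_force: [0.4, -0.7, 0.8]
grip_width: 0.998
grasp_force: 0.0
```

Request:
move_arm:
  motion:
    - [[0, -0.06, 0], [0, 0, 0], 1]
    - [[0, -0.06, 0], [0, 0, 0], 1]
    - [[0, 0, 0], [0, 0, 0], 1]
    - [[0, 0, 0], [0, 0, 0], 1]

```text
clock: 31.8
position: [0.4968, 0.2113, 0.1805]
ee_rot: [0.047, 0.999, -0.0, 0.001]
ft_force: [0.4, 1.1, -0.6]
grip_width: 0.996
grasp_force: 0.0
```

```bash
python3 - <<'E'
from h import *
from workcell import vision
o=[]
for n in("side","top"):
    c=vision.camera(n); cv2.imwrite(f"pics/end_{n}.png",c["pixels"][:,:,::-1])
    u,v=px(c,[.5145,.422,.02]); u=int(u);v=int(v)
    o.append(cv2.resize(c["pixels"][v-35:v+35,u-40:u+40,::-1],(400,350),interpolation=2))
cv2.imwrite("pics/p4.png",np.hstack(o))
E
```

```text
(no output)
```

View pics/p4.png

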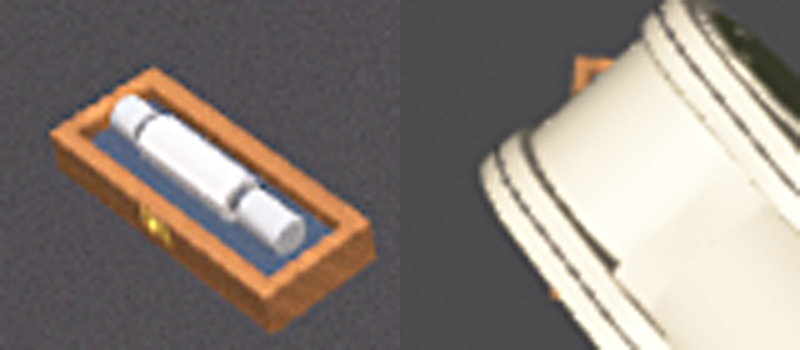

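View pics/end_side.png

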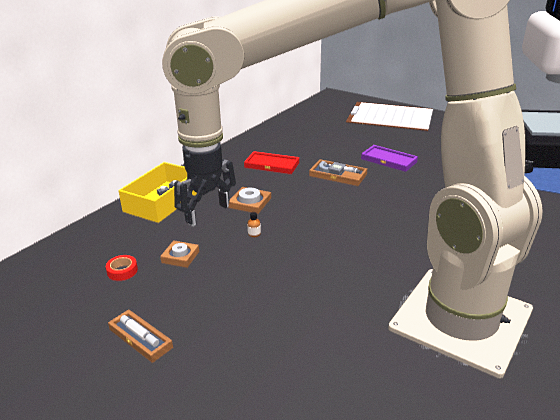

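The side view shows the plug lying flat in its recess, about 3 mm off centre. All four gauges are cased, the gripper is clear, and the tape and bottle haven't moved.

```bash
python3 -c "
from workcell import order
print(order.hand_in())"
```

```text
the job is handed in; nothing more can be done
None
```

All four gauges are lying flat in their own cases, the tape roll and oil bottle are where they stood, and I handed the job in at about 32 s on the robot's clock; no verdict came back.

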